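Fit the fresh filter cartridge and latch it

ROBOT

A 6-joint arm with a two-finger parallel gripper is mounted at the origin on the work surface. World frame = base frame: x ahead of the robot, y to its left, z up, the work surface at z = 0. Lengths are in m, angles in rad, forces in N, time in s.
With the tool pointing down it reaches from about 0.275 to 0.875 m from the base axis. Payload 12.5 kg.
Tool frame: the origin (TCP) lies at the very end of the fingers, on their centre line; the grasp point (between the pads) lies 19 mm behind it; z points along the fingers, y is the line along which they close (so a half turn about z gives the same grasp; the last joint's range is limited). The gripper opens to 85 mm and grips with 20 to 120 N. Pads are 22 mm wide; open, the fingers measure 114 mm over their backs; the gripper's body (76 mm by 85 mm) begins 54 mm behind the grasp point. The pads swing forward as they close: fully open they stand 13 mm farther back than shut.
Start: joints at [-1.393, 0.351, 1.652, -0, 1.139, -0.085], TCP at [0.143, -0.531, 0.231] pointing down, gripper open.
Joint ranges: [-2.75, 2.75], [-0.79, 2.1], [0.01, 2.65], [-1.57, 4.71], [0.07, 3.14], [-2.87, 2.87]. Speed limits (rad/s): [2.22, 2.22, 2.79, 3.14, 3.14, 3.14].

INTERFACE

Orientations are given as a 3x3 rotation matrix whose columns are the frame's x, y, z axes.
In Python, from bench import manip gives the robot as it stands. Calls block until the motion is done:
- manip.move_ptp(position, orientation): joint-space move of the TCP to a pose.
- manip.move_l(position, attitude=None, max_speed=0.15): straight line of the TCP; attitude=None keeps the orientation; max_speed is the mean speed in m/s.
- manip.move_j(angles): joint-space move.
- manip.set_gripper(opening, effort=None): opening from 0.0 (shut) to 1.0 (fully open); effort is the grip in N (None keeps the last); returns when the fingers have stopped.
- manip.dwell(seconds).
- manip.inverse_kinematics(position, orientation): joint angles nearest the present ones, or None.
- manip.grab_frame(name): name is "scene" or "top" or "wrist"; returns (picture, depth): 480x640x3 uint8, red, green, blue; 480x640 float32, m along the optical axis (not along the pixel's ray), 0 where there is no reading.
- manip.get_calibration(name): a dict with "camera_matrix" (3x3 intrinsics, pixels), "R" (3x3) and "t" (3): a world point X has camera coordinates R X + t. Camera axes: x right, y down, z forward; pixel columns grow to the right and rows downward; lengths in m; the calibration is good to about 2 mm. A picture is of the moment at which its call begins: read the wrist's pose just before it. get_calibration takes no time and is no camera call; for the wrist camera it gives the pose at the moment of the call.
A pose or a line that the arm cannot do raises manip.Unreachable and nothing moves.
- manip.sign_off(): hands the job in; it is judged then, once.
Trained networks look in the newest picture that a camera, given by its name, has taken for a name from the list of things; names that differ only in an ending like _2 or _b are one class to them, and where a whole thing is asked for, a point or a joint stands for the part that bears it (a point fixed in the world has none). Each returns a list of dicts, best first, with "confidence" (0 to 1); they miss things now and then, are a little off and sometimes report something else, mostly with a low value. They report only what shows in the picture. A call takes as long as a camera call.
- manip.look_for(camera, name): "at" ([x, y, z] in m, in world coordinates, good to about 4 mm: the middle of the surface that is visible of it).
Readings, each from a call of its own:
- manip.current_time(): time.
- manip.current_qpos(): joint angles.
- manip.current_joint_vel(): joint speeds.
- manip.current_joint_torque(): joint torques, N m.
- manip.current_ee_pos(): TCP position.
- manip.current_tcp_rot(): TCP orientation.
- manip.current_force(): force on the tool from outside, world axes, zero at the start.
- manip.current_ft_torque(): the same for the moment, N m.
- manip.current_grip_width(): opening from 0.0 (shut) to 1.0 (fully open).
- manip.current_grip_force(): force on a finger pad.
Only numpy, scipy, OpenCV 4.12 (cv2) and the standard library are available. Lean on these libraries where they do the work, as an engineer would, in place of code of your own. Each camera call takes 0.05 s, during which the arm holds its last target. There are 200 camera calls.

TASK

Fit a fresh cartridge in the water filter beside the sink: plug the cartridge with the oblong foot and oblong shoulder (not the round one) into the oblong socket until its shoulder sits on the housing, then slide the latch shut over the edge of its shoulder and let go. Leave the round cartridge and the dishes where they are.

Things in the scene. Friction and masses are not known exactly. Their poses are not given: they have to be found in the camera images.
- oblong_cartridge: Loose cartridge standing on its foot, 76 mm tall, 0.12 kg. Origin: centre of foot underside; y along its long side. White foot 26 (x) x 40 (y) x 36 tall, lowest 6 mm tapered in 2.5 mm a side; above it grey oblong shoulder 46 (x) x 64 (y) x 8; on top grip fin 14 (x, pinch across it) x 36 (y) x 32 tall. Fits either way round (half turn).
- oblong_shoulder (a point): Centre of the underside of the oblong cartridge's shoulder, 36 mm above its origin; axes as the cartridge.
- round_cartridge: Similar loose cartridge, 76 mm tall, same grip fin but a round foot (diameter 40 mm) and round shoulder (diameter 64 mm). Does not fit; leave it. Origin: centre of the foot's underside.
- unit: Fixed white filter housing, a block 130 (x) x 200 (y) x 70 mm high with two pipe couplings on its +x face. Origin: centre of its underside. In its top: the oblong socket, centred at x 0, y +45 mm, and the latch in guides at x 0 towards the -y end.
- socket_mouth (a point): Centre of the socket's mouth, level with the housing's top (70 mm above the counter). The socket is 28 (unit x) x 42 (unit y) mm and 40 mm deep, straight down; axes as the unit.
- latch (a joint): Latch travel in m along the unit's +y, towards the socket: 0 fully open, 0.035 fully shut. Starts nearly open. It stays where it is left, about 1.5 N to move. Its 30 mm wide tongue passes 2.5 mm above the shoulder of a seated cartridge and overlaps its edge by 9 mm when shut.
- latch_grip (a point): Centre of the top of the latch's upright grip, a post 16 (unit x) x 12 (unit y) mm standing 30 mm above the latch plate; the point is 115.5 mm above the counter. It moves with the latch. Axes as the unit.
- bowl: Green mixing bowl, bystander, 150 mm across and 70 mm high. Origin: centre of its underside.
- tumbler: Steel tumbler, bystander, 72 mm across and 130 mm high. Origin: centre of its underside.
- brush: Basting brush lying on the counter with a wooden handle, bystander. Origin at its underside, mid-length.

How it is judged:
By the outcome, as a careful person would: the job done as asked, in the order asked, and still so for the second after the job is handed in, with the robot touching nothing.
It also fails if it takes over 43 s, if anything falls off the work surface, if the arm or the gripper's body presses on something with over 40 N, if the wrist force passes 120 N, or if a joint passes its speed limit or range.

## Working session

There is one attempt and no reset: what is moved stays moved. The work goes in short steps, each a Python script; the robot and the scene stay as the last script left them, time stands still between calls to the robot, and variables do not carry over. Pictures are saved under pics/ and viewed, at most 10 in all, crops included, and the job is handed in when it is done.

```bash
mkdir -p pics; ls; python3 - <<'E'
from bench import manip
import cv2,numpy as np
for c in ("top","scene"):
    im,d=manip.grab_frame(c); cv2.imwrite(f"pics/{c}0.png",im[:,:,::-1]); np.save(f"pics/{c}0.npy",d)
    k=manip.get_calibration(c); print(c,k["camera_matrix"].round(1).tolist(),k["R"].round(3).tolist(),k["t"].round(3).tolist())
    for n in ("oblong_cartridge","round_cartridge","unit","latch_grip","latch","oblong_shoulder","bowl","tumbler","brush"):
        print(n,[(np.round(r["at"],4).tolist(),round(r["confidence"],2)) for r in manip.look_for(c,n)[:3]])
print(manip.current_time())
E
```

```text
pics
top [[540.1, 0.0, 319.7], [0.0, 540.1, 240.5], [0.0, 0.0, 1.0]] [[0.011, -1.0, 0.003], [-0.997, -0.012, -0.077], [0.077, -0.002, -0.997]] [-0.064, 0.542, 1.193]
oblong_cartridge [([0.4469, 0.1313, 0.0417], 0.82)]
round_cartridge [([0.511, -0.0832, 0.0716], 0.32)]
unit [([0.5122, -0.0812, 0.0711], 0.88)]
latch_grip [([0.5097, -0.1165, 0.0867], 0.63), ([0.5127, -0.0819, 0.0706], 0.17)]
latch [([0.5074, -0.1177, 0.0856], 0.49)]
oblong_shoulder [([0.4506, 0.1339, 0.0474], 0.77)]
bowl [([0.6891, 0.2578, 0.028], 0.8)]
tumbler []
brush [([0.5087, -0.0815, 0.0697], 0.71), ([0.7316, 0.0645, 0.0155], 0.58)]
scene [[452.2, 0.0, 319.5], [0.0, 452.2, 241.2], [0.0, 0.0, 1.0]] [[-0.789, 0.614, 0.014], [0.511, 0.67, -0.538], [-0.34, -0.418, -0.843]] [0.449, -0.195, 1.236]
oblong_cartridge [([0.4584, 0.1364, 0.0472], 0.84)]
round_cartridge [([0.4563, 0.304, 0.041], 0.89), ([0.4579, 0.1321, 0.0413], 0.51), ([0.6707, 0.2378, 0.0295], 0.34)]
unit [([0.5247, -0.0598, 0.0704], 0.88), ([0.7343, 0.0658, 0.0187], 0.36)]
latch_grip [([0.51, -0.1199, 0.0839], 0.59)]
latch [([0.5104, -0.1151, 0.0848], 0.54), ([0.4624, 0.1355, 0.0438], 0.43), ([0.3358, -0.4176, 0.0942], 0.21)]
oblong_shoulder [([0.4616, 0.1318, 0.0413], 0.58)]
bowl [([0.6711, 0.2343, 0.0274], 0.81)]
tumbler [([0.3349, -0.4189, 0.0942], 0.86)]
brush [([0.7376, 0.0617, 0.0194], 0.91)]
1.0
```

View pics/top0.png

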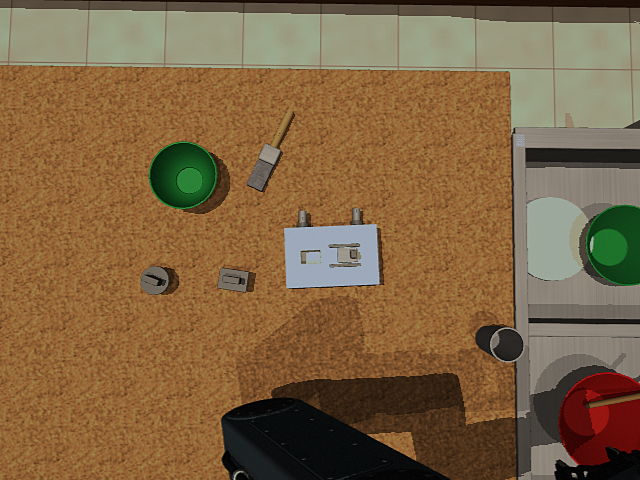

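View pics/scene0.png

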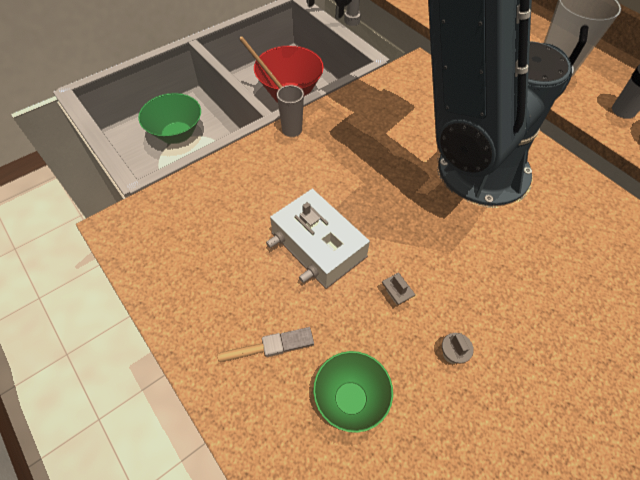

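The top view shows the oblong cartridge at about (235,279) and the round one at (155,280). The unit is at (332,256), with its socket at (311,257) and latch grip at (354,254). The scene view agrees, so the "round" and "brush" hits on the unit are false. Next I'll fit rectangles from depth and hover over each target with the wrist camera.

```bash
cat > h.py <<'E'
from bench import manip
import cv2,numpy as np
def cloud(d,k):
    v,u=np.mgrid[:480,:640]; K=k["camera_matrix"]
    P=np.stack([(u-K[0,2])*d/K[0,0],(v-K[1,2])*d/K[1,1],d],-1)
    P=(P-k["t"])@k["R"]; P[d<=0]=np.nan; return P
def rect(P,c,r,z0,z1):
    "min-area rectangle of the points in a height band around c: centre, sides, yaw of long side from +y, median z"
    with np.errstate(invalid="ignore"):
        m=(np.hypot(P[...,0]-c[0],P[...,1]-c[1])<r)&(P[...,2]>z0)&(P[...,2]<z1)
    q=P[m]
    if len(q)<10: return None
    b=cv2.boxPoints(cv2.minAreaRect((q[:,:2]*1000).astype(np.float32)))/1000
    e=[b[1]-b[0],b[2]-b[1]]; l=max(e,key=np.linalg.norm); l=l*np.sign(l[1])
    return b.mean(0).round(4),sorted(np.linalg.norm(x).round(4) for x in e),round(float(np.arctan2(-l[0],l[1])),4),round(float(np.median(q[:,2])),4),len(q)
def Rdown(yaw,flip=False):
    "tool down, closing line (tool y) along the object's x at this yaw"
    c,s=np.cos(yaw),np.sin(yaw); y=np.array([c,s,0])*(-1 if flip else 1); z=np.array([0,0,-1.])
    return np.stack([np.cross(y,z),y,z],1)
def best(p,yaw):
    q=manip.current_qpos(); o=[]
    for f in (0,1):
        j=manip.inverse_kinematics(p,Rdown(yaw,f))
        if j is not None: o.append((np.abs(np.array(j)-q).max(),f))
    print("flip",sorted(o)); return Rdown(yaw,min(o)[1])
E
python3 - <<'E'
from h import *
P=cloud(np.load("pics/top0.npy"),manip.get_calibration("top"))
c=rect(P,(.45,.134),.06,.035,.052); u=rect(P,(.512,-.082),.14,.062,.078)
print(c,u,rect(P,(.45,.134),.06,.065,.085),rect(P,(.51,-.117),.05,.1,.125),sep="\n")
p=[c[0][0],c[0][1],.25]
R=best(p,c[2]); manip.move_ptp(p,R)
k=manip.get_calibration("wrist"); im,d=manip.grab_frame("wrist"); cv2.imwrite("pics/w1.png",im[:,:,::-1])
P=cloud(d,k); print("cam",(-k["R"].T@k["t"]).round(3))
for b in ((.035,.052),(.065,.085)): print(rect(P,c[0],.06,*b))
print([(np.round(r["at"],4),r["confidence"]) for r in manip.look_for("wrist","oblong_cartridge")])
print(manip.current_time(),manip.current_ee_pos(),manip.current_force())
E
```

```text
(array([0.4533, 0.1322], dtype=float32), [np.float32(0.0458), np.float32(0.0651)], -0.1373, 0.0442, 497)
(array([ 0.5069, -0.0826], dtype=float32), [np.float32(0.1301), np.float32(0.2002)], 0.0542, 0.0702, 4994)
(array([0.4533, 0.1316], dtype=float32), [np.float32(0.0137), np.float32(0.0361)], -0.1346, 0.0758, 111)
(array([ 0.5095, -0.1271], dtype=float32), [np.float32(0.0121), np.float32(0.0148)], -1.5216, 0.1149, 49)
flip [(np.float64(1.5777583778856215), 0), (np.float64(2.734545753020254), 1)]
cam [0.462 0.201 0.393]
(array([0.4524, 0.132 ], dtype=float32), [np.float32(0.0461), np.float32(0.0639)], -0.1385, 0.0443, 2277)
(array([0.4526, 0.132 ], dtype=float32), [np.float32(0.0138), np.float32(0.0363)], -0.1428, 0.0761, 640)
[(array([0.4529, 0.1333, 0.0453]), 0.82)]
3.6917 [0.45344451 0.13173044 0.249936  ] [-0.73660375  0.79729901  0.03753029]
```

```bash
python3 - <<'E'
from h import *
ya=.0542; p=[.506,-.10,.25]
manip.move_ptp(p,Rdown(ya))
k=manip.get_calibration("wrist"); im,d=manip.grab_frame("wrist"); cv2.imwrite("pics/w2.png",im[:,:,::-1])
P=cloud(d,k); np.save("pics/w2P.npy",P)
print("unit",rect(P,(.507,-.083),.14,.062,.078))
print("grip",rect(P,(.509,-.127),.04,.1,.125))
s=np.array([.5069,-.0826])+.045*np.array([-np.sin(ya),np.cos(ya)]); print(s)
for b in ((.02,.036),(.0,.06)): print("sock",rect(P,s,.035,*b))
# socket hole by hole-in-top: white-top mask in a rectified height map
print(manip.current_time())
E
```

```text
unit (array([ 0.5062, -0.0829], dtype=float32), [np.float32(0.1304), np.float32(0.1997)], 0.0556, 0.0703, 27935)
grip (array([ 0.5086, -0.1266], dtype=float32), [np.float32(0.0117), np.float32(0.0154)], -1.506, 0.1154, 337)
[ 0.50446219 -0.03766608]
sock (array([ 0.5037, -0.0378], dtype=float32), [np.float32(0.0281), np.float32(0.0419)], 0.056, 0.0303, 1303)
sock (array([ 0.5037, -0.0379], dtype=float32), [np.float32(0.0282), np.float32(0.0423)], 0.0544, 0.0304, 1484)
4.6833
```

View pics/w2.png

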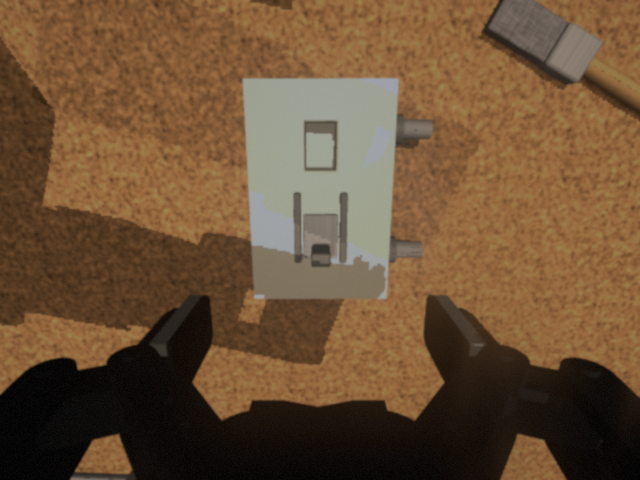

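The wrist view shows the socket at about (320,146) and the latch grip at (321,256). The fitted sizes match the spec: 28 x 42 mm socket and 200 x 130 mm unit. Next I'll grasp the cartridge, lift it and check it in hand above the socket.

```bash
python3 - <<'E'
from h import *
yc=-.139; x,y=.4525,.132
manip.move_ptp([x,y,.13],Rdown(yc))
manip.move_l([x,y,.049],max_speed=.08)
print(manip.current_force())
manip.set_gripper(0.0,effort=50)
print("w",manip.current_grip_width(),manip.current_grip_force(),manip.current_ee_pos())
manip.move_l([x,y,.17],max_speed=.12)
manip.move_ptp([.5037,-.0378,.17],Rdown(.055))
manip.dwell(.3)
k=manip.get_calibration("wrist"); im,d=manip.grab_frame("wrist"); cv2.imwrite("pics/w3.png",im[:,:,::-1])
P=cloud(d,k); np.save("pics/w3P.npy",P)
print("shoulder",rect(P,(.5037,-.0378),.06,.155,.172))
print(manip.current_time(),manip.current_ee_pos(),manip.current_force(),manip.current_grip_width())
E
```

```text
[-0.61057239  0.29487947 -0.09814606]
w 0.15760149871173987 50.105470418930054 [0.45251645 0.13203363 0.04910237]
shoulder (array([ 0.5021, -0.0212], dtype=float32), [np.float32(0.0338), np.float32(0.0463)], -1.516, 0.1651, 5771)
9.7833 [ 0.50366198 -0.0371504   0.17004377] [ 0.19698966 -0.33161933 -0.54339959] 0.1537367413142415
```

View pics/w3.png

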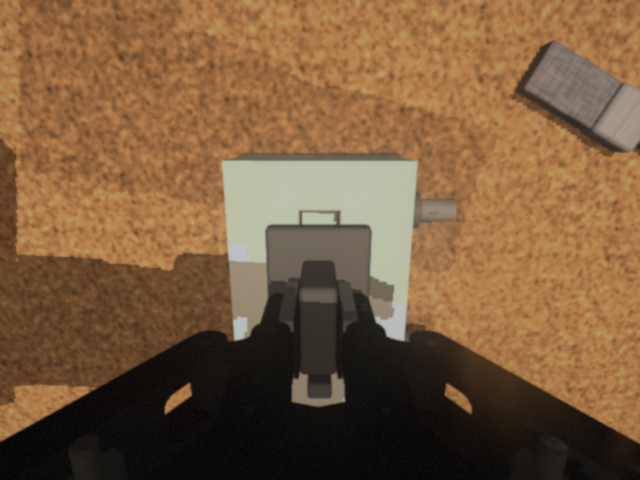

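The cartridge is held level: the shoulder's far edge is at row 226 and it lines up with the socket opening at (320,216). The in-hand offset is under 1 mm. I'll insert it in steps and watch the force.

```bash
python3 - <<'E'
from h import *
R=Rdown(.055); x,y=.5041,-.0381
manip.move_l([x,y,.125],R,max_speed=.08)
for z in (.117,.112,.108,.100,.092,.086,.0835):
    manip.move_l([x,y,z],R,max_speed=.03)
    f=manip.current_force(); p=manip.current_ee_pos(); print(z,p.round(4),f.round(1),manip.current_ft_torque().round(2),manip.current_grip_width().__round__(3))
    if f[2]>15: break
print(manip.current_time())
E
```

```text
0.117 [ 0.504  -0.0381  0.1169] [-0.7 -0.5 -0.8] [-0.   -0.02 -0.05] 0.152
0.112 [ 0.504  -0.0381  0.1118] [ 0.2 -1.  -0.4] [-0.04  0.03  0.04] 0.152
0.108 [ 0.504  -0.0381  0.1078] [ 0.4  0.2 -0.8] [-0.03 -0.03 -0.03] 0.151
0.1 [ 0.504  -0.0381  0.0998] [-0.5 -0.6 -1.9] [ 0.01 -0.01  0.01] 0.157
0.092 [ 0.504  -0.0381  0.0918] [-0.3  0.5 -0.8] [-0.04  0.02 -0.04] 0.156
0.086 [ 0.504  -0.0381  0.0858] [-0.2 -0.2 -0.7] [0.01 0.01 0.04] 0.152
0.0835 [ 0.5041 -0.0381  0.0834] [-0.1  0.6 -0.6] [-0.   -0.03 -0.01] 0.151
12.95
```

```bash
python3 - <<'E'
from h import *
R=Rdown(.055); x,y=.5041,-.0381
for z in (.083,.0825,.082,.0815):
    manip.move_l([x,y,z],R,max_speed=.02); f=manip.current_force(); print(z,f.round(1))
    if f[2]>6: break
manip.set_gripper(0.5); manip.dwell(.2)
manip.move_l([x,y,.15],R,max_speed=.12)
a=np.array([-np.sin(.055),np.cos(.055)])
manip.move_ptp([.506-.075*a[0],-.10-.075*a[1]+.02,.25],R); manip.dwell(.2)
k=manip.get_calibration("wrist"); im,d=manip.grab_frame("wrist"); cv2.imwrite("pics/w4.png",im[:,:,::-1])
P=cloud(d,k)
print("shoulder",rect(P,(.5037,-.0378),.05,.0745,.084))
print("fin",rect(P,(.5037,-.0378),.04,.1,.125))
print("grip",rect(P,(.509,-.127),.03,.1,.125))
print("plate",rect(P,(.509,-.127),.04,.08,.09))
print(manip.current_time())
E
```

```text
0.083 [-0.4 -0.4  1.8]
0.0825 [-2.  -0.1  9.5]
shoulder (array([ 0.5039, -0.045 ], dtype=float32), [np.float32(0.048), np.float32(0.0785)], 0.0601, 0.0781, 3854)
fin (array([ 0.5034, -0.0382], dtype=float32), [np.float32(0.0137), np.float32(0.0357)], 0.0478, 0.1101, 1044)
grip (array([ 0.5087, -0.1272], dtype=float32), [np.float32(0.0121), np.float32(0.0151)], -1.5224, 0.1154, 351)
plate (array([ 0.5092, -0.1151], dtype=float32), [np.float32(0.0416), np.float32(0.0421)], 1.5498, 0.0857, 1408)
15.6667
```

View pics/w4.png

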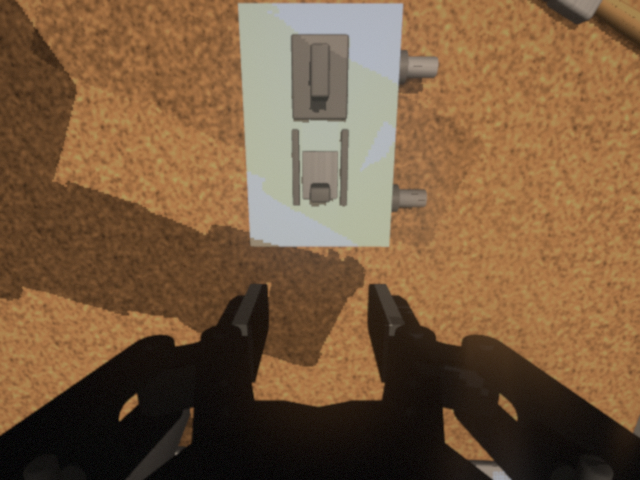

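The cartridge is seated: the shoulder at (320,76) measures 0.078 m at its top and the fin 0.110 m. The latch post is at (320,193). Next I'll pinch the post and slide it shut.

```bash
python3 - <<'E'
from h import *
R=Rdown(.055); a=np.array([-np.sin(.055),np.cos(.055)]); g=np.array([.5087,-.127])
manip.move_ptp([*g,.15],R); manip.move_l([*g,.093],R,max_speed=.08); print(manip.current_force().round(1))
manip.set_gripper(0.0,effort=30); print("w",manip.current_grip_width())
for s in [.01,.02,.025]+list(np.arange(.028,.0385,.0015)):
    manip.move_l([*(g+s*a),.093],R,max_speed=.03); f=manip.current_force(); print(round(s,4),f.round(1))
    if f[:2]@a<-7: break
manip.set_gripper(0.45); manip.dwell(.2)
p=manip.current_ee_pos(); manip.move_l([p[0],p[1],.16],R,max_speed=.12)
manip.move_ptp([.508,-.155,.25],R); manip.dwell(.2)
k=manip.get_calibration("wrist"); im,d=manip.grab_frame("wrist"); cv2.imwrite("pics/w5.png",im[:,:,::-1])
P=cloud(d,k)
n=rect(P,g+.033*a,.02,.112,.125); print("grip",n,"travelled",(n[0]-g)@a)
print("fin",rect(P,(.5037,-.0378),.03,.1,.1119)); print("shoulder",rect(P,(.5037,-.03),.04,.0745,.0815))
print(manip.current_time())
E
```

```text
[0.2 0.  0.1]
w 0.17457756710471925
0.01 [4.3 2.3 4.8]
0.02 [4.5 2.1 6.3]
0.025 [4.8 2.5 5.5]
0.028 [4.2 1.9 6.3]
0.0295 [4.9 0.3 6.7]
0.031 [ 3.1 -0.3  4.9]
0.0325 [ 4.7 -0.5  5.7]
0.034 [4.5 0.8 5.8]
0.0355 [ 3.6 -7.9  5.9]
grip (array([ 0.5067, -0.0927], dtype=float32), [np.float32(0.0117), np.float32(0.0159)], -1.515, 0.1153, 355) travelled 0.03435808288273995
fin (array([ 0.5034, -0.0382], dtype=float32), [np.float32(0.0138), np.float32(0.0358)], 0.0498, 0.11, 1041)
shoulder (array([ 0.5032, -0.0365], dtype=float32), [np.float32(0.046), np.float32(0.06)], 0.0557, 0.0782, 3144)
22.1917
```

View pics/w5.png

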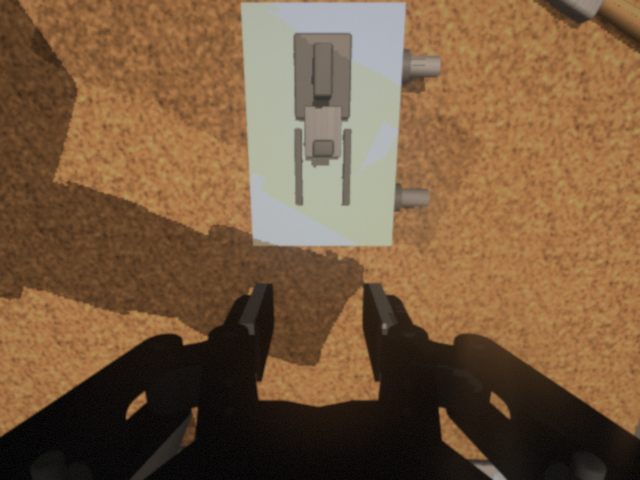

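The latch tongue now overlaps the shoulder edge at (322,113), and it reached its end stop after about 34.4 mm of travel. The cartridge is still seated and the gripper is clear, so I'll hand it in.

```bash
python3 -c "
from bench import manip
print(manip.sign_off())"
```

```text
the job is handed in; nothing more can be done
None
```

The oblong cartridge is seated in its socket with the latch slid to its end stop over the shoulder edge; the job was handed in at about 22 s with the gripper clear, and the round cartridge and dishes were not touched.

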